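# Restock the crowded spice caddy

## Robot

A 6-joint arm with a two-finger parallel gripper is mounted at the origin on a cart in front of the work surface, level with it; the furniture and walls round the work are solid. World frame = base frame: x ahead of the robot, y to its left, z up, the work surface at z = 0. Lengths are in m, angles in rad, forces in N, time in s.
With the tool pointing down it reaches from about 0.3 to 0.825 m from the base axis. Payload 5.4 kg.
Tool frame: the origin (TCP) lies midway between the tips of the shut fingers; the grasp point (between the pads) lies 19 mm behind it; z points along the fingers, y is the line along which they close (so a half turn about z gives the same grasp; the last joint's range is limited). The gripper opens to 92 mm and grips with 3 to 60 N. Pads are 20 mm wide; open, the fingers measure 128 mm over their backs; the gripper's body (75 mm by 189 mm) begins 69 mm behind the grasp point.
Start: joints at [0.9, 0.158, 1.597, -0, 1.386, -0.21], TCP at [0.256, 0.515, 0.215] pointing down, gripper open.
Joint ranges: [-2.91, 2.91], [-0.94, 2.29], [0.18, 2.7], [-1.29, 4.43], [0.17, 2.64], [-3, 3]. Speed limits (rad/s): [2.57, 2.57, 3.14, 3.14, 3.14, 3.14].

## Interface

Orientations are given as [roll, pitch, yaw] about the fixed x, y, z axes, in that order (R = Rz(yaw) Ry(pitch) Rx(roll)).
In Python, from workcell import arm, cams, ticket, finder gives the robot as it stands.
- The arm moves only by the shell command python3 -m inch 'ROWS'. ROWS is text: rows parted by semicolons, each of 5 numbers parted by spaces: the shift along the tool's x, y, z as a fraction of full scale, then the turn about the tool's z as a fraction of full scale, then the gripper command: -1 is fully open, 1 is shut, values between are in proportion. In form: tx ty tz twist gripper; .... A call has 1 to 20 rows; each row is the pose to reach, as a shift and turn from the pose commanded when the call began, along the tool's axes at that moment; what a row does not reach only later rows make up. Full scale, the value 1, is 0.2 m for a shift and 120 degrees for a turn. A row lasts 1/10 s, in which the tool goes at most 50 mm and 8.59 degrees, less where a joint would pass 70% of its speed; a pose out of reach is approached as far as the arm can. A call with a number of a shift or a turn outside -1 to 1 is refused whole. A call with a gripper value outside its range is refused whole. The fingers move at their own pace and stop on an object; the grip force is fixed at half the most. Time passes only in rows, so rows that repeat a pose let the fingers close. It gives the time, the measured TCP pose, the force, the opening and the grip force at its end, in the units of the state.
- arm.observe(): the state, without advancing time (a new reading comes with each control period).
- cams.get_image(name): name is "scene" or "side" or "wrist"; returns (picture, depth): 420x560x3 uint8, red, green, blue; 420x560 float32, m along the optical axis (not along the pixel's ray), 0 where there is no reading.
- cams.calibration(name): a dict with "fx", "fy", "cx", "cy" (pixels), "dist_coeffs" ([k1, k2, p1, p2, k3] as OpenCV has them; the pictures are not rectified), "rvec" (rotation vector, rad) and "tvec" (3), from world to camera coordinates, as OpenCV has them; the wrist camera has in their place "tool_from_camera" (4x4, takes a point from camera to tool coordinates, whose origin is the TCP and whose axes are the flange's). Camera axes: x right, y down, z forward; pixel columns grow to the right and rows downward; lengths in m; the calibration is good to about 2 mm. A picture is of the moment at which its call begins: read the wrist's pose just before it. calibration takes no time and is no camera call.
- ticket.hand_in(): hands the job in; it is judged then, once.
Trained networks look in the newest picture that a camera, given by its name, has taken for a name from the list of things; names that differ only in an ending like _2 or _b are one class to them, and where a whole thing is asked for, a point or a joint stands for the part that bears it (a point fixed in the world has none). Each returns a list of dicts, best first, with "p" (0 to 1); they miss things now and then, are a little off and sometimes report something else, mostly with a low value. They report only what shows in the picture. A call takes as long as a camera call. They do not tell look-alikes from the thing itself.
- finder.spot_in(target, camera): "bbox" ([centre column, centre row, width, height] in pixels, round what is visible of it).
- finder.tip_of(target, camera): "point" ([column, row] in pixels: a listed point, or the origin of a listed thing).
The state is a dict: "time": time; "q": joint angles; "qvel": joint speeds; "effort": joint torques, N m; "eef_pos": TCP position; "ee_rot": TCP orientation; "contact_force": force on the tool from outside, world axes, zero at the start; "ft_torque": the same for the moment, N m; "gripper_width": finger opening in m; "gripper_force": force on a finger pad.
Only numpy, scipy, OpenCV 4.12 (cv2) and the standard library are available. Lean on these libraries where they do the work, as an engineer would, in place of code of your own. Each camera call takes 0.05 s, during which the arm holds its last target. There are 200 camera calls.

## Task

The pepper grinder has been left in the wooden spice caddy: first lift it out and stand it upright on the round cork trivet, fully on it. Then stand every spice jar that was left out on the worktop upright on the floor of the caddy, all in one row, making room by gently moving the jars already in it aside, without tipping these over or taking them out.

Things in the scene. Friction and masses are not known exactly. Their poses are not given: they have to be found in the camera images.
- caddy: wooden spice caddy, an open box fixed to the worktop, long side to the left and right; origin under its centre on the worktop, y along the row (the long way), x across it. Inside 292 mm long (y -146 to 146 mm) and 62 mm wide (x -31 to 31 mm); floor 6 mm above the worktop; all walls are 9 mm thick; the long ones reach 30 mm above the worktop, the end ones 34 mm. It takes six spice jars in a single row with about 20 mm to spare in all
- trivet: round cork trivet, a flat disc 110 mm in diameter and 8 mm thick, 0.2 kg, lying loose on the worktop; origin in the middle of its underside, on the worktop
- pepper_mid (a point): pepper grinder with dark grains in its clear foot and a steel head; 54 mm in diameter (head 53 mm, z 83 to 135 mm above its foot), 136 mm tall, 0.19 kg; at the start it stands in the caddy among the jars; the point is on its axis 68 mm above its foot, its z axis points up
- kept0_mid (a point): one of the three jars that stand in the caddy from the start, spread along it: a straight upright spice jar, a clear body with a paper label and a green cap, 45 mm in diameter and 106 mm tall; the cap is the top 20 mm, a little wider than the body (44 mm), 0.11 kg; the point is its centre, 53 mm above its foot, its z axis points to the cap
- kept1_mid (a point): one of the three jars that stand in the caddy from the start, spread along it: a straight upright spice jar, a clear body with a paper label and a green cap, 45 mm in diameter and 106 mm tall; the cap is the top 20 mm, a little wider than the body (44 mm), 0.11 kg; the point is its centre, 53 mm above its foot, its z axis points to the cap
- kept2_mid (a point): one of the three jars that stand in the caddy from the start, spread along it: a straight upright spice jar, a clear body with a paper label and a green cap, 45 mm in diameter and 106 mm tall; the cap is the top 20 mm, a little wider than the body (44 mm), 0.11 kg; the point is its centre, 53 mm above its foot, its z axis points to the cap
- jar0_mid (a point): one of the jars left out on the worktop (two or three of them; absent ones read None): a straight upright spice jar, a clear body with a paper label and a green cap, 45 mm in diameter and 106 mm tall; the cap is the top 20 mm, a little wider than the body (44 mm), 0.11 kg; the point is its centre, 53 mm above its foot, its z axis points to the cap
- jar1_mid (a point): one of the jars left out on the worktop (two or three of them; absent ones read None): a straight upright spice jar, a clear body with a paper label and a green cap, 45 mm in diameter and 106 mm tall; the cap is the top 20 mm, a little wider than the body (44 mm), 0.11 kg; the point is its centre, 53 mm above its foot, its z axis points to the cap
- jar2_mid (a point): one of the jars left out on the worktop (two or three of them; absent ones read None): a straight upright spice jar, a clear body with a paper label and a green cap, 45 mm in diameter and 106 mm tall; the cap is the top 20 mm, a little wider than the body (44 mm), 0.11 kg; the point is its centre, 53 mm above its foot, its z axis points to the cap
Things that resemble listed ones, but are neither listed nor needed, are in the scene too. Leave any blue look-alike of the part that bears kept2_mid alone.

How it is judged:
By the outcome, as a careful person would: the job done as asked, in the order asked, and still so for the second after the job is handed in, with the robot touching nothing.
Of jar0, jar1, jar2 only 2 to 3 are there at a start; the rules pass over those that are not, and their reading is None.
At some moment in a run one of trivet may be knocked a few centimetres aside while the robot is not near it.
Once in a run the grip may slacken for a moment while it holds something.
It also fails if it takes over 210 s, if anything falls off the work surface, if the arm or the gripper's body presses on something with over 40 N, if the wrist force passes 120 N, or if a joint passes its speed limit or range.

## Working session

There is one attempt and no reset: what is moved stays moved. The work goes in short steps, Python scripts to look and compute and a shell command to move; the robot and the scene stay as the last step left them, time stands still between calls to the robot, and variables do not carry over. Pictures are saved under pics/ and viewed, at most 14 in all, crops included, and the job is handed in when it is done.

```bash
ls; mkdir -p pics; cat > h.py <<'E'
import numpy as np, cv2
from workcell import arm, cams, ticket, finder
from scipy.spatial.transform import Rotation as R
def ray_pts(cam, uv, depth):
    c=cams.calibration(cam); K=np.array([[c['fx'],0,c['cx']],[0,c['fy'],c['cy']],[0,0,1.]])
    n=cv2.undistortPoints(np.float64(uv).reshape(-1,1,2),K,np.float64(c['dist_coeffs'])).reshape(-1,2)
    return np.c_[n,np.ones(len(n))]*np.reshape(depth,(-1,1))
def to_world(cam,P,st=None):
    c=cams.calibration(cam)
    if 'rvec' in c:
        Rm=cv2.Rodrigues(np.float64(c['rvec']))[0]; return (P-np.ravel(c['tvec']))@Rm
    T=np.array(c['tool_from_camera']); st=st or arm.observe()
    Rt=R.from_euler('xyz',st['ee_rot']).as_matrix()
    return (P@T[:3,:3].T+T[:3,3])@Rt.T+np.array(st['eef_pos'])
def cloud(cam):
    st=arm.observe(); im,d=cams.get_image(cam)
    v,u=np.mgrid[0:420,0:560]; P=ray_pts(cam,np.c_[u.ravel(),v.ravel()],d.ravel())
    W=to_world(cam,P,st).reshape(420,560,3); W[d<=0]=np.nan
    return im,d,W
def save(im,n): cv2.imwrite('pics/'+n,im[:,:,::-1])
E
python3 - <<'E'
from h import *
for c in('scene','side'):
    im,d,W=cloud(c); save(im,c+'0.png'); np.save(c+'0.npy',W)
    for t in('caddy','trivet','pepper_mid','kept0_mid','jar0_mid'):
        for r in finder.tip_of(t,c):
            print(c,t,np.round(r['point']),round(r['p'],2),np.round(W[int(r['point'][1]),int(r['point'][0])],3))
print(arm.observe())
E
```

```text
pics
scene caddy [298. 236.] 0.95 [ 0.431 -0.058  0.056]
scene trivet [222. 178.] 0.89 [0.371 0.241 0.005]
scene pepper_mid [306. 227.] 0.82 [ 0.438 -0.075  0.099]
scene kept0_mid [321. 254.] 0.76 [ 0.436 -0.134  0.084]
scene kept0_mid [297. 240.] 0.46 [ 0.429 -0.053  0.041]
scene jar0_mid [404. 321.] 0.96 [ 0.493 -0.327  0.077]
side caddy [289. 230.] 0.97 [ 0.44  -0.075  0.039]
side trivet [282. 209.] 0.52 [ 0.428 -0.062  0.089]
side pepper_mid [293. 211.] 0.86 [ 0.434 -0.116  0.113]
side kept0_mid [299. 232.] 0.66 [ 0.441 -0.138  0.072]
side jar0_mid [366. 281.] 0.8 [ 0.5   -0.33   0.075]
{'time': 0.6, 'q': array([ 8.99884878e-01,  1.58408593e-01,  1.59698918e+00,  9.36017577e-06,
        1.38619894e+00, -2.10096617e-01]), 'qvel': array([-0.00051051,  0.00085857, -0.00063431,  0.00030892,  0.0012375 ,
       -0.00027032]), 'effort': array([-3.69082891e-04, -3.85368204e+01, -3.22213340e+01,  7.01686833e-02,
        3.09618597e-02, -1.97683555e-06]), 'eef_pos': array([0.25569719, 0.51500576, 0.21460174]), 'ee_rot': array([-3.14159060e+00, -9.84561467e-06,  2.68077610e+00]), 'contact_force': array([0.74951625, 0.16370157, 0.35925666]), 'ft_torque': array([-0.00935948, -0.07357036, -0.0206448 ]), 'gripper_force': 0.0, 'gripper_width': 0.09194284999558539}
```

View pics/scene0.png

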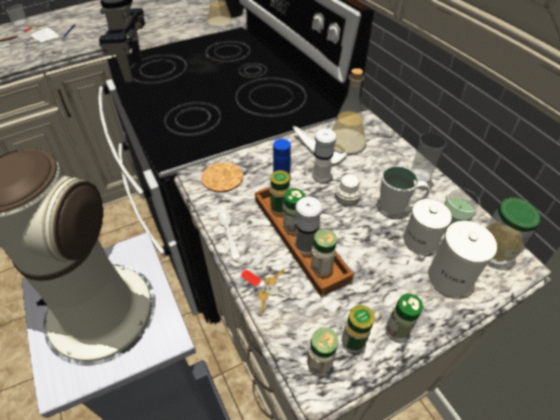

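View pics/side0.png

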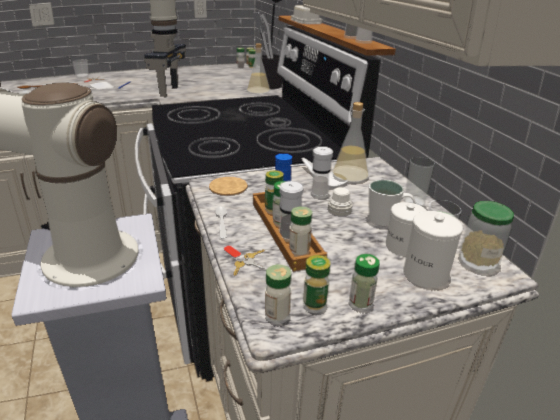

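Scene: the caddy runs from (260,195) to (335,280), and holds jars at (280,190), (294,205), the pepper at (308,225) and a jar at (323,252). Three jars are loose in front at (323,348), (359,327) and (406,313). The trivet is at (222,178), and a grinder look-alike (323,155) and a blue jar (282,155) stand outside the caddy.

```bash
cat > tops.py <<'E'
from h import *
from scipy import ndimage as nd
def tops(W,lo,hi,minc=40):
    "cluster points in a z-slab on a 2mm grid: centroid of occupied cells"
    m=(W[...,2]>lo)&(W[...,2]<hi)&(W[...,0]>.2)&(W[...,0]<.8)&(abs(W[...,1])<.5)
    P=W[m]; g=np.zeros((300,500),bool); ij=((P[:,:2]-[.2,-.5])/.002).astype(int); g[ij[:,0],ij[:,1]]=1
    g=nd.binary_closing(g,iterations=2); L,n=nd.label(g)
    out=[]
    for k in range(1,n+1):
        a=np.argwhere(L==k)
        if len(a)<minc: continue
        (c,rad)=cv2.minEnclosingCircle(a.astype(np.float32))
        out.append([*(a.mean(0)*.002+[.201,-.499]),len(a)*4e-6,*(np.array(c)*.002+[.201,-.499]),rad*.002])
    return np.round(out,3)
E
python3 - <<'E'
from tops import *
for c in('scene','side'):
    W=np.load(c+'0.npy'); print(c)
    for lo,hi in((.099,.109),(.109,.118),(.134,.148),(.025,.036),(.004,.012)):
        print(lo,hi); print(tops(W,lo,hi,60))
E
```

```text
scene
0.099 0.109
[[ 0.342 -0.299  0.002  0.342 -0.298  0.024]
 [ 0.42  -0.292  0.002  0.42  -0.292  0.023]
 [ 0.439 -0.127  0.     0.447 -0.126  0.022]
 [ 0.454  0.059  0.001  0.455  0.068  0.022]
 [ 0.509 -0.314  0.002  0.509 -0.313  0.024]
 [ 0.518  0.18   0.001  0.518  0.18   0.023]
 [ 0.652 -0.287  0.     0.667 -0.281  0.043]
 [ 0.696 -0.164  0.002  0.696 -0.165  0.03 ]
 [ 0.732  0.201  0.     0.74   0.209  0.029]]
0.109 0.118
[[ 0.452 -0.122  0.002  0.452 -0.122  0.023]
 [ 0.455  0.006  0.001  0.456  0.005  0.023]
 [ 0.456  0.07   0.001  0.456  0.07   0.022]
 [ 0.739  0.2    0.     0.745  0.21   0.028]
 [ 0.792 -0.273  0.     0.795 -0.274  0.023]]
0.134 0.148
[[ 0.452 -0.057  0.002  0.453 -0.057  0.027]
 [ 0.606  0.127  0.     0.61   0.128  0.02 ]
 [ 0.687 -0.273  0.003  0.689 -0.272  0.034]
 [ 0.737  0.209  0.     0.741  0.213  0.019]]
0.025 0.036
[[ 0.436 -0.063  0.004  0.455 -0.027  0.159]
 [ 0.615  0.022  0.001  0.624  0.031  0.03 ]
 [ 0.654 -0.292  0.     0.669 -0.284  0.042]
 [ 0.671 -0.185  0.     0.675 -0.182  0.025]
 [ 0.714  0.184  0.     0.717  0.185  0.025]]
0.004 0
[... 1670 characters left out ...]
203  0.047]]
0.004 0.012
[[ 0.381  0.404  0.03   0.398  0.433  0.189]
 [ 0.31   0.038  0.001  0.31   0.042  0.045]
 [ 0.373  0.244  0.008  0.373  0.246  0.056]
 [ 0.339 -0.125  0.     0.34  -0.13   0.025]
 [ 0.37   0.475  0.001  0.369  0.476  0.024]
 [ 0.428  0.483  0.     0.427  0.481  0.017]
 [ 0.538  0.473  0.001  0.544  0.48   0.034]
 [ 0.616  0.467  0.     0.614  0.46   0.023]
 [ 0.646  0.375  0.002  0.642  0.369  0.05 ]
 [ 0.653 -0.296  0.     0.659 -0.29   0.032]
 [ 0.687  0.414  0.001  0.689  0.418  0.021]
 [ 0.692  0.449  0.     0.692  0.449  0.016]
 [ 0.716  0.179  0.     0.722  0.187  0.035]
 [ 0.772  0.375  0.     0.774  0.371  0.023]
 [ 0.785  0.445  0.     0.784  0.441  0.021]]
```

```bash
python3 - <<'E'
from h import *
for c in('scene','side'):
    W=np.load(c+'0.npy').reshape(-1,3)
    m=(W[:,2]>.022)&(W[:,2]<.036)&(W[:,0]>.39)&(W[:,0]<.52)&(abs(W[:,1]+.025)<.18)
    P=W[m]; 
    lo,hi=P[:,1].min(),P[:,1].max()
    print(c,m.sum(),cv2.minAreaRect(P[:,:2].astype(np.float32)),np.percentile(P[:,:2],[.5,99.5],axis=0))
    q=P[P[:,0]<.43]
    ys=np.arange(-.17,.12,.02); e=[np.percentile(q[abs(q[:,1]-y)<.01][:,0],3) for y in ys]
    print(np.polyfit(ys,e,1),np.round(e,3))
E
python3 -m inch '0 0 0 .07 -1; 0 0 0 .14 -1; 0 0 0 .21 -1; 0 0 0 .28 -1; 0 0 0 .35 -1; 0 0 0 .42 -1; 0 0 0 .49 -1; 0 0 0 .53 -1; 0 0 0 .53 -1'
```

```text
scene 1165 ((0.45327135920524597, -0.02690054476261139), (0.08076909929513931, 0.30954283475875854), 0.5867650508880615) [[ 0.41420622 -0.18116052]
 [ 0.49394272  0.12664172]]
[0.00266715 0.41531775] [0.415 0.415 0.414 0.414 0.416 0.416 0.416 0.416 0.415 0.416 0.415 0.415
 0.415 0.415 0.415]
side 883 ((0.45226097106933594, -0.02387818694114685), (0.08094338327646255, 0.31412288546562195), 0.9675806164741516) [[ 0.41258293 -0.17943465]
 [ 0.49357589  0.12917032]]
[-0.00735681  0.41316727] [0.414 0.414 0.414 0.414 0.414 0.413 0.414 0.413 0.413 0.413 0.413 0.413
 0.412 0.413 0.413]
time: 1.5
eef_pos: [0.2557, 0.515, 0.2146]
ee_rot: [3.142, -0.0, 1.571]
contact_force: [-0.4, 0.3, -0.1]
gripper_width: 0.0917
gripper_force: 0.0
```

```bash
python3 -m inch '-.1 .1 0 0 -1; -.25 .25 0 0 -1; -.4 .4 0 0 -1; -.55 .55 0 0 -1; -.7 .7 0 0 -1; -.85 .85 0 0 -1; -1 .97 0 0 -1; -1 .97 0 0 -1'; python3 -m inch '-.15 0 0 0 -1; -.3 0 0 0 -1; -.45 0 0 0 -1; -.6 0 0 0 -1; -.75 0 0 0 -1; -.9 0 0 0 -1; -1 0 0 0 -1; -1 0 0 0 -1';  python3 -m inch '-.15 0 0 0 -1; -.3 0 0 0 -1; -.45 0 0 0 -1; -.6 0 0 0 -1; -.75 0 0 0 -1; -.86 0 .1 0 -1; -.86 0 .1 0 -1; -.86 0 .1 0 -1'
python3 - <<'E'
from tops import *
im,d,W=cloud('wrist'); save(im,'w1.png'); print(arm.observe()['eef_pos'])
for lo,hi in((.106,.118),(.134,.148),(.025,.036)):
    print(lo,hi); print(tops(W,lo,hi,60))
E
```

```text
time: 2.3
eef_pos: [0.4524, 0.3118, 0.2147]
ee_rot: [3.14, 0.001, 1.568]
contact_force: [-0.4, 0.8, -0.3]
gripper_width: 0.092
gripper_force: 0.0
time: 3.1
eef_pos: [0.4496, 0.1139, 0.2147]
ee_rot: [3.141, 0.0, 1.57]
contact_force: [0.8, 0.3, 0.3]
gripper_width: 0.092
gripper_force: 0.0
time: 3.9
eef_pos: [0.4496, -0.0558, 0.1945]
ee_rot: [-3.141, -0.001, 1.572]
contact_force: [0.2, 0.0, 0.5]
gripper_width: 0.0921
gripper_force: 0.0
[ 0.44993667 -0.05564524  0.1949735 ]
0.106 0.118
[[ 0.454 -0.12   0.002  0.454 -0.12   0.024]
 [ 0.456  0.073  0.002  0.456  0.073  0.023]
 [ 0.457  0.008  0.002  0.456  0.009  0.023]]
0.134 0.148
[[ 0.454 -0.053  0.002  0.454 -0.053  0.027]]
0.025 0.036
[[ 0.461  0.013  0.006  0.456 -0.023  0.159]
 [ 0.421 -0.14   0.001  0.422 -0.134  0.043]
 [ 0.616  0.035  0.001  0.626  0.036  0.031]
 [ 0.676 -0.139  0.     0.69  -0.15   0.038]
 [ 0.682 -0.036  0.     0.695 -0.038  0.032]
 [ 0.739 -0.046  0.     0.73  -0.044  0.028]]
```

View pics/w1.png

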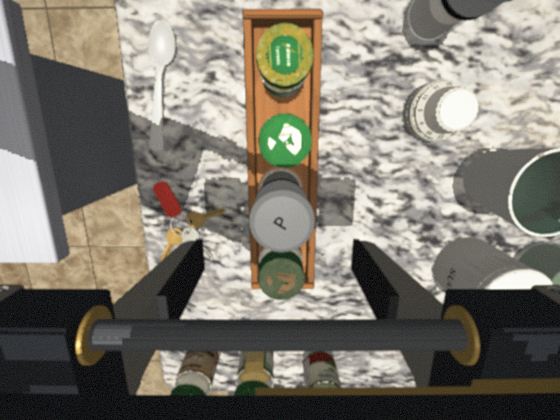

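The wrist view shows the grinder's "P" head at (282,215), between kept jars at (285,140) and (283,275), with the third kept jar at (285,55). Descending and grasping.

```bash
python3 -m inch '0 .015 .08 0 -1; 0 .015 .16 0 -1; 0 .015 .24 0 -1; 0 .015 .32 0 -1; 0 .015 .4 0 -1; 0 .015 .46 0 -1; 0 .015 .49 0 -1; 0 .015 .49 0 -1; 0 .015 .49 0 0; 0 .015 .49 0 .3; 0 .015 .49 0 .5;  0 .015 .49 0 1; 0 .015 .49 0 1; 0 .015 .49 0 1; 0 .015 .49 0 1; 0 .015 .49 0 1'
```

```text
time: 5.55
eef_pos: [0.4528, -0.0571, 0.0968]
ee_rot: [3.141, 0.0, 1.571]
contact_force: [0.4, -0.5, 0.6]
gripper_width: 0.0522
gripper_force: 30.0
```

```bash
python3 -m inch '0 0 -.03 0 1; 0 0 -.07 0 1; 0 0 -.13 0 1; 0 0 -.19 0 1; 0 0 -.25 0 1; 0 0 -.28 0 1; 0 0 -.28 0 1; 0 -.05 -.28 0 1; 0 -.12 -.28 0 1; 0 -.2 -.28 0 1; 0 -.28 -.28 0 1; 0 -.36 -.28 0 1; 0 -.44 -.28 0 1; 0 -.51 -.28 0 1; 0 -.56 -.28 0 1; 0 -.56 -.28 0 1; 0 -.56 -.28 0 1'
python3 - <<'E'
from tops import *
for c in('scene','side'):
    im,d,W=cloud(c); save(im,c+'2.png')
    for lo,hi in((.004,.012),(.109,.118)): print(c,[list(r) for r in tops(W,lo,hi,60) if r[2]>.0008 and r[0]<.5 and r[1]<.3])
E
```

```text
time: 7.25
eef_pos: [0.3404, -0.0569, 0.1522]
ee_rot: [-3.141, -0.0, 1.57]
contact_force: [-0.1, -0.1, -2.2]
gripper_width: 0.0525
gripper_force: 30.0
scene [[np.float64(0.313), np.float64(0.04), np.float64(0.001), np.float64(0.312), np.float64(0.043), np.float64(0.041)], [np.float64(0.374), np.float64(0.28), np.float64(0.002), np.float64(0.37), np.float64(0.283), np.float64(0.037)], [np.float64(0.463), np.float64(-0.147), np.float64(0.001), np.float64(0.46), np.float64(-0.143), np.float64(0.031)], [np.float64(0.456), np.float64(-0.042), np.float64(0.003), np.float64(0.462), np.float64(-0.046), np.float64(0.059)]]
scene [[np.float64(0.452), np.float64(-0.122), np.float64(0.001), np.float64(0.452), np.float64(-0.122), np.float64(0.023)], [np.float64(0.456), np.float64(0.005), np.float64(0.001), np.float64(0.455), np.float64(0.005), np.float64(0.023)]]
side [[np.float64(0.308), np.float64(0.03), np.float64(0.001), np.float64(0.309), np.float64(0.033), np.float64(0.038)], [np.float64(0.344), np.float64(0.247), np.float64(0.003), np.float64(0.358), np.float64(0.245), np.float64(0.054)], [np.float64(0.446), np.float64(-0.036), np.float64(0.001), np.float64(0.441), np.float64(-0.043), np.float64(0.044)]]
side [[np.float64(0.451), np.float64(-0.121), np.float64(0.001), np.float64(0.452), np.float64(-0.12), np.float64(0.023)], [np.float64(0.453), np.float64(0.073), np.float64(0.001), np.float64(0.454), np.float64(0.075), np.float64(0.024)], [np.float64(0.454), np.float64(0.006), np.float64(0.001), np.float64(0.454), np.float64(0.008), np.float64(0.025)]]
```

View pics/scene2.png

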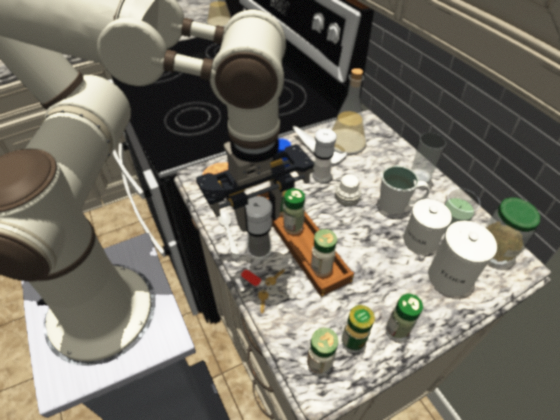

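```bash
python3 -m inch '.03 0 0 0 1; .08 0 0 0 1; .15 0 0 0 1; .24 0 0 0 1; .34 0 0 0 1; .44 0 0 0 1; .54 0 0 0 1; .62 0 0 0 1; .68 0 0 0 1; .7 0 0 0 1; .7 0 0 0 1'
python3 - <<'E'
from tops import *
for c in('wrist','scene'):
    im,d,W=cloud(c); save(im,c+'3.png')
    print(finder.tip_of('trivet',c)[:2])
    for lo,hi in((.005,.012),): print(c,[np.round(r,3).tolist() for r in tops(W,lo,hi,60) if r[2]>.0008 and r[0]<.5 and r[1]<.3])
E
```

```text
time: 8.45
eef_pos: [0.3405, 0.0837, 0.1525]
ee_rot: [-3.141, 0.0, 1.573]
contact_force: [-0.6, -0.1, -1.8]
gripper_width: 0.053
gripper_force: 30.0
[{'point': [313.0, 30.2], 'p': 0.81}]
wrist [[0.376, 0.236, 0.007, 0.376, 0.246, 0.055], [0.452, 0.081, 0.003, 0.458, 0.064, 0.061]]
[{'point': [222.5, 178.1], 'p': 0.74}]
scene [[0.314, 0.045, 0.001, 0.313, 0.047, 0.035], [0.337, 0.243, 0.002, 0.348, 0.244, 0.045], [0.455, -0.043, 0.002, 0.454, -0.044, 0.048]]
```

View pics/wrist3.png

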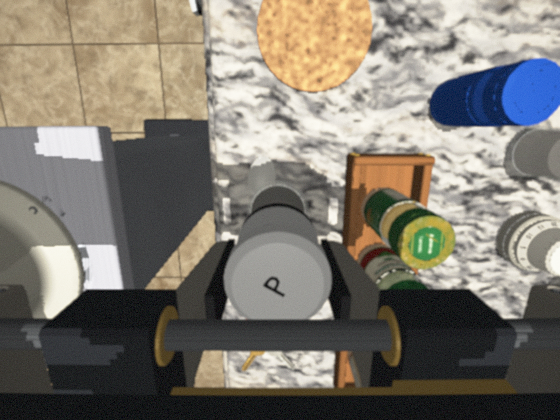

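Trivet at (315,35) in the wrist view, unmoved at about (0.376, 0.245). Carrying the grinder there.

```bash
python3 -m inch '.04 .01 0 0 1; .12 .03 0 0 1; .22 .06 0 0 1; .34 .09 0 0 1; .46 .12 0 0 1; .58 .15 0 0 1; .7 .175 0 0 1; .78 .175 0 0 1; .805 .175 0 0 1; .805 .175 0 0 1; .805 .175 .06 0 1;  .805 .175 .12 0 1; .805 .175 .18 0 1; .805 .175 .22 0 1; .805 .175 .245 0 1;  .805 .175 .25 0 1; .805 .175 .25 0 1'
python3 - <<'E'
from tops import *
for c in('scene','side'):
    im,d,W=cloud(c); save(im,c+'4.png')
    for lo,hi in((.005,.012),): print(c,[np.round(r,3).tolist() for r in tops(W,lo,hi,60) if r[2]>.0008 and r[0]<.5 and .1<r[1]<.3])
E
```

```text
time: 10.35
eef_pos: [0.3758, 0.244, 0.1026]
ee_rot: [3.141, -0.0, 1.571]
contact_force: [0.1, 0.2, -1.9]
gripper_width: 0.0524
gripper_force: 30.0
scene [[0.371, 0.232, 0.005, 0.375, 0.243, 0.055]]
side [[0.369, 0.232, 0.005, 0.373, 0.245, 0.056]]
```

View pics/side4.png

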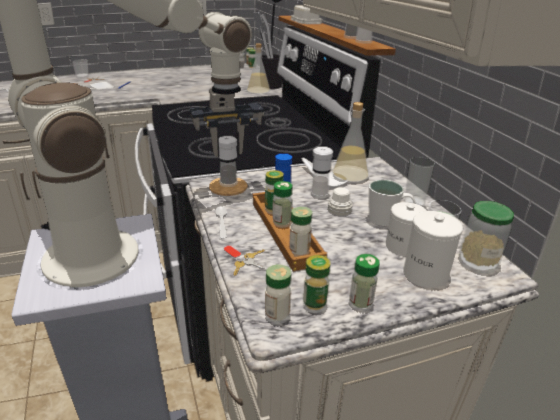

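Grinder is upright at (228,165), centred over the trivet at (228,186). Lowering the last ~3 mm and releasing gently.

```bash
python3 -m inch '0 0 .006 0 1; 0 0 .012 0 1; 0 0 .016 0 1; 0 0 .018 0 1; 0 0 .018 0 1'; python3 -m inch '0 0 0 0 -.2; 0 0 0 0 -.2; 0 0 0 0 -.4; 0 0 0 0 -.6; 0 0 0 0 -1; 0 0 0 0 -1; 0 0 -.03 0 -1; 0 0 -.1 0 -1; 0 0 -.2 0 -1; 0 0 -.3 0 -1; 0 0 -.4 0 -1; 0 0 -.48 0 -1; 0 0 -.5 0 -1; 0 0 -.5 0 -1'
python3 - <<'E'
from tops import *
for c in('scene','side'):
    im,d,W=cloud(c)
    print(c,tops(W,.134,.150,60).tolist())
E
```

```text
time: 10.95
eef_pos: [0.3757, 0.244, 0.099]
ee_rot: [-3.142, 0.0, 1.571]
contact_force: [0.3, 0.4, -1.8]
gripper_width: 0.0526
gripper_force: 30.0
time: 12.35
eef_pos: [0.3761, 0.2441, 0.1996]
ee_rot: [3.14, -0.0, 1.571]
contact_force: [-1.1, -0.5, -0.2]
gripper_width: 0.0919
gripper_force: 0.0
scene [[0.375, 0.242, 0.002, 0.375, 0.242, 0.027], [0.604, 0.129, 0.001, 0.608, 0.131, 0.021], [0.686, -0.274, 0.003, 0.687, -0.272, 0.035], [0.742, 0.207, 0.0, 0.748, 0.216, 0.021]]
side [[0.374, 0.242, 0.002, 0.374, 0.245, 0.028], [0.611, 0.131, 0.001, 0.61, 0.131, 0.024], [0.685, -0.273, 0.003, 0.687, -0.272, 0.036], [0.74, 0.208, 0.0, 0.743, 0.214, 0.021]]
```

```bash
python3 -m inch '-.05 .02 0 0 -1; -.15 .07 0 0 -1; -.3 .14 0 0 -1; -.45 .21 0 0 -1; -.6 .28 0 0 -1; -.75 .35 0 0 -1; -.86 .395 0 0 -1; -.86 .395 0 0 -1; -.86 .395 .1 0 -1; -.86 .395 .2 0 -1; -.86 .395 .3 0 -1; -.86 .395 .4 0 -1; -.86 .395 .5 0 -1; -.86 .395 .6 0 -1; -.86 .395 .68 0 -1; -.86 .395 .71 0 -1; -.86 .395 .71 0 -1'; python3 -m inch '0 0 0 0 -.2; 0 0 0 0 0; 0 0 0 0 .1; 0 0 0 0 .3; 0 0 0 0 1; 0 0 0 0 1; 0 0 0 0 1; 0 0 0 0 1; 0 0 0 0 1; 0 0 0 0 1'
```

```text
time: 14.15
eef_pos: [0.4534, 0.0725, 0.056]
ee_rot: [-3.139, -0.0, 1.571]
contact_force: [-1.0, -0.7, -0.3]
gripper_width: 0.0924
gripper_force: 0.0
time: 15.15
eef_pos: [0.4548, 0.072, 0.0571]
ee_rot: [3.141, 0.0, 1.571]
contact_force: [-0.6, 0.7, 0.5]
gripper_width: 0.0447
gripper_force: 30.0
```

```bash
python3 -m inch '.01 0 0 0 1; .025 0 0 0 1; .04 0 0 0 1; .055 0 0 0 1; .07 0 0 0 1; .085 0 0 0 1; .1 0 0 0 1; .11 0 0 0 1; .117 0 0 0 1; .117 0 0 0 1'; python3 -m inch '0 0 0 0 0; 0 0 0 0 -.2; 0 0 0 0 -.4;  0 0 0 0 -.6; 0 0 0 0 -1; 0 0 0 0 -1; 0 0 -.04 0 -1; 0 0 -.12 0 -1; 0 0 -.22 0 -1; 0 0 -.32 0 -1; 0 0 -.42 0 -1; 0 0 -.5 0 -1; 0 0 -.5 0 -1'
python3 - <<'E'
from tops import *
im,d,W=cloud('wrist'); save(im,'w5.png'); print(arm.observe()['eef_pos'])
print([r.tolist() for r in tops(W,.107,.118,60)])
for c in('scene','side'):
    im,d,W=cloud(c); print([r.tolist() for r in tops(W,.109,.118,60) if r[0]<.5])
E
```

```text
time: 16.15
eef_pos: [0.4548, 0.0957, 0.0571]
ee_rot: [3.141, -0.0, 1.571]
contact_force: [0.4, -0.5, 2.0]
gripper_width: 0.0447
gripper_force: 30.0
time: 17.45
eef_pos: [0.4567, 0.0953, 0.16]
ee_rot: [3.136, 0.0, 1.571]
contact_force: [-0.6, -0.4, -1.2]
gripper_width: 0.0921
gripper_force: 0.0
[0.45561467 0.09536844 0.15827689]
[[0.457, 0.02, 0.001, 0.457, 0.014, 0.022], [0.456, 0.098, 0.002, 0.456, 0.098, 0.023]]
[[0.452, -0.122, 0.001, 0.451, -0.122, 0.023], [0.455, 0.005, 0.001, 0.456, 0.005, 0.023], [0.456, 0.094, 0.001, 0.455, 0.094, 0.022]]
[[0.37, 0.228, 0.0, 0.372, 0.232, 0.021], [0.451, -0.121, 0.002, 0.451, -0.12, 0.024], [0.452, 0.093, 0.001, 0.452, 0.094, 0.022], [0.454, 0.006, 0.001, 0.454, 0.008, 0.023]]
```

```bash
python3 -m inch '-.05 0 0 0 -1; -.15 0 0 0 -1; -.25 0 0 0 -1; -.35 0 0 0 -1; -.44 0 0 0 -1; -.44 0 0 0 -1; -.44 0 .1 0 -1; -.44 0 .2 0 -1; -.44 0 .3 0 -1; -.44 0 .4 0 -1; -.44 0 .47 0 -1; -.44 0 .5 0 -1; -.44 0 .5 0 -.2; -.44 0 .5 0 .1; -.44 0 .5 0 .3;  -.44 0 .5 0 1; -.44 0 .5 0 1; -.44 0 .5 0 1; -.44 0 .5 0 1; -.44 0 .5 0 1'
```

```text
time: 19.6
eef_pos: [0.4549, 0.0073, 0.0572]
ee_rot: [3.141, 0.0, 1.571]
contact_force: [-0.7, -0.3, 1.7]
gripper_width: 0.0452
gripper_force: 30.0
```

```bash
python3 -m inch '.01 0 0 0 1; .025 0 0 0 1; .045 0 0 0 1; .065 0 0 0 1; .085 0 0 0 1; .105 0 0 0 1; .125 0 0 0 1; .145 0 0 0 1; .165 0 0 0 1; .185 0 0 0 1; .2 0 0 0 1; .21 0 0 0 1; .21 0 0 0 1'; python3 -m inch '0 0 0 0 0; 0 0 0 0 -.2; 0 0 0 0 -.4;  0 0 0 0 -.6; 0 0 0 0 -1; 0 0 0 0 -1; 0 0 -.04 0 -1; 0 0 -.12 0 -1; 0 0 -.22 0 -1; 0 0 -.32 0 -1; 0 0 -.42 0 -1; 0 0 -.5 0 -1; 0 0 -.5 0 -1; -.1 0 -.5 0 -1; -.2 0 -.5 0 -1; -.35 0 -.5 0 -1; -.5 0 -.5 0 -1; -.65 0 -.5 0 -1; -.8 0 -.5 0 -1; -.85 0 -.5 0 -1'
python3 - <<'E'
from tops import *
print(arm.observe()['eef_pos'])
for c in('scene','side'):
    im,d,W=cloud(c); print([r.tolist() for r in tops(W,.109,.118,60) if r[0]<.5])
E
```

```text
time: 20.9
eef_pos: [0.4549, 0.0497, 0.0572]
ee_rot: [3.141, 0.0, 1.571]
contact_force: [0.3, -1.6, 5.3]
gripper_width: 0.0449
gripper_force: 30.0
time: 22.9
eef_pos: [0.4542, -0.1226, 0.1564]
ee_rot: [-3.141, 0.0, 1.568]
contact_force: [-0.1, 0.6, 0.6]
gripper_width: 0.0918
gripper_force: 0.0
[ 0.4541896  -0.12258768  0.15636122]
[[0.452, -0.122, 0.002, 0.451, -0.122, 0.023], [0.455, 0.094, 0.001, 0.455, 0.094, 0.022]]
[[0.372, 0.228, 0.0, 0.372, 0.234, 0.021], [0.452, -0.121, 0.002, 0.452, -0.12, 0.023], [0.446, 0.083, 0.001, 0.448, 0.076, 0.042]]
```

```bash
python3 -m inch '0 0 .1 0 -1; 0 0 .2 0 -1; 0 0 .3 0 -1; 0 0 .4 0 -1; 0 0 .47 0 -1; 0 0 .5 0 -1; 0 0 .5 0 -.2; 0 0 .5 0 .1; 0 0 .5 0 .3; 0 0 .5 0 1; 0 0 .5 0 1; 0 0 .5 0 1; 0 0 .5 0 1; 0 0 .5 0 1'; python3 -m inch '-.01 0 0 0 1; -.025 0 0 0 1; -.045 0 0 0 1; -.065 0 0 0 1; -.085 0 0 0 1; -.105 0 0 0 1; -.12 0 0 0 1; -.125 0 0 0 1; -.125 0 0 0 1'
```

```text
time: 24.4
eef_pos: [0.4547, -0.1207, 0.0572]
ee_rot: [-3.142, 0.0, 1.571]
contact_force: [-0.9, -0.2, 2.3]
gripper_width: 0.0447
gripper_force: 30.0
time: 25.3
eef_pos: [0.4549, -0.146, 0.0572]
ee_rot: [3.141, 0.0, 1.57]
contact_force: [-0.0, 2.8, 4.9]
gripper_width: 0.0449
gripper_force: 30.0
```

```bash
python3 -m inch '0 0 0 0 0; 0 0 0 0 -.2; 0 0 0 0 -.4;  0 0 0 0 -.6; 0 0 0 0 -1; 0 0 0 0 -1; 0 0 -.04 0 -1; 0 0 -.12 0 -1; 0 0 -.22 0 -1; 0 0 -.32 0 -1; 0 0 -.42 0 -1; 0 0 -.5 0 -1; 0 0 -.5 0 -1; .1 0 -.6 0 -1; .2 0 -.7 0 -1; .3 0 -.7 0 -1; .4 0 -.7 0 -1; .4 0 -.7 0 -1;.4 0 -.7 0 -1'
python3 - <<'E'
from tops import *
im,d,W=cloud('wrist'); save(im,'w6.png'); print(arm.observe()['eef_pos'])
print([r.tolist() for r in tops(W,.107,.118,60)])
for c in('scene','side'):
    im,d,W=cloud(c); save(im,c+'6.png'); print([r.tolist() for r in tops(W,.109,.118,60) if r[0]<.5])
    print([r.tolist() for r in tops(W,.099,.109,60) if r[0]<.55 and r[1]<-.2])
E
```

```text
time: 27.2
eef_pos: [0.4544, -0.0656, 0.1964]
ee_rot: [-3.141, 0.0, 1.572]
contact_force: [-0.9, 0.3, 0.2]
gripper_width: 0.092
gripper_force: 0.0
[ 0.45443058 -0.06599125  0.19649012]
[[0.455, -0.145, 0.002, 0.455, -0.145, 0.023], [0.456, 0.066, 0.003, 0.456, 0.067, 0.04]]
[[0.453, -0.147, 0.002, 0.453, -0.147, 0.023], [0.447, 0.076, 0.001, 0.449, 0.073, 0.044]]
[[0.342, -0.299, 0.002, 0.342, -0.298, 0.023], [0.42, -0.292, 0.002, 0.419, -0.292, 0.023], [0.509, -0.314, 0.002, 0.509, -0.314, 0.024]]
[[0.453, -0.147, 0.002, 0.453, -0.145, 0.024], [0.452, 0.067, 0.003, 0.456, 0.072, 0.045]]
[[0.34, -0.298, 0.002, 0.339, -0.297, 0.024], [0.419, -0.29, 0.002, 0.419, -0.29, 0.024], [0.507, -0.313, 0.002, 0.507, -0.313, 0.024]]
```

View pics/w6.png

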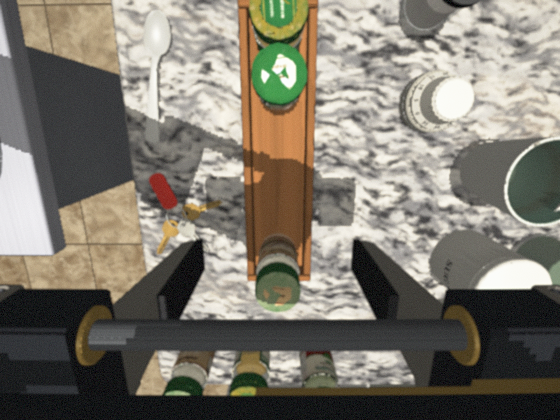

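Six-slot layout: the kept jars now stand at y = −0.1465, 0.0485 and 0.0945 (in the picture at (277,275), (278,75) and (278,15)), which leaves a 150 mm gap. Now the first loose jar, at (0.508, −0.3135).

```bash
python3 -m inch '-.05 .02 0 0 -.4; -.15 .05 0 0 -.4; -.3 .1 0 0 -.4; -.45 .15 0 0 -.4; -.6 .2 0 0 -.4; -.75 .24 0 0 -.4; -.9 .265 0 0 -.4; -1 .265 0 0 -.4; -1 .265 0 0 -.4'; python3 -m inch '-.1 0 0 0 -.4; -.2 0 0 0 -.4; -.24 0 0 0 -.4; -.24 0 .1 0 -.4; -.24 0 .2 0 -.4; -.24 0 .3 0 -.4; -.24 0 .4 0 -.4; -.24 0 .5 0 -.4; -.24 0 .6 0 -.4; -.24 0 .68 0 -.4; -.24 0 .72 0 -.4; -.24 0 .72 0 -.4; -.24 0 .72 0 .1; -.24 0 .72 0 .3; -.24 0 .72 0 1; -.24 0 .72 0 1; -.24 0 .72 0 1; -.24 0 .72 0 1; -.24 0 .72 0 1'
```

```text
time: 28.25
eef_pos: [0.5071, -0.2685, 0.1966]
ee_rot: [-3.141, 0.0, 1.567]
contact_force: [0.8, 0.9, -0.1]
gripper_width: 0.064
gripper_force: 0.0
time: 30.15
eef_pos: [0.5084, -0.3142, 0.0542]
ee_rot: [3.14, 0.001, 1.571]
contact_force: [0.2, -0.1, 6.0]
gripper_width: 0.0449
gripper_force: 30.0
```

```bash
python3 -m inch '0 0 -.03 0 1; 0 0 -.08 0 1; 0 0 -.14 0 1; 0 0 -.2 0 1; 0 0 -.25 0 1; 0 0 -.28 0 1; .03 .03 -.28 0 1; .1 .07 -.28 0 1; .2 .12 -.28 0 1; .3 .16 -.28 0 1; .4 .17 -.28 0 1; .5 .17 -.28 0 1; .6 .17 -.28 0 1; .7 .17 -.28 0 1; .8 .17 -.28 0 1; .9 .17 -.28 0 1; .97 .17 -.28 0 1; 1 .17 -.28 0 1; 1 .17 -.28 0 1'; python3 -m inch '.03 0 0 0 1; .1 0 0 0 1; .2 0 0 0 1; .3 0 0 0 1; .4 0 0 0 1; .5 0 0 0 1; .55 0 0 0 1; .57 0 0 0 1; .57 0 0 0 1; .57 0 0 0 1'
python3 - <<'E'
from tops import *
im,d,W=cloud('wrist'); save(im,'w7.png'); print(arm.observe()['eef_pos'])
print([r.tolist() for r in tops(W,.095,.19,60) if r[0]<.6])
for c in('scene','side'):
    im,d,W=cloud(c); save(im,c+'7.png')
    print([r.tolist() for r in tops(W,.150,.175,60) if r[0]<.65])
E
```

```text
time: 32.05
eef_pos: [0.5416, -0.1129, 0.109]
ee_rot: [-3.142, 0.0, 1.572]
contact_force: [-0.0, 0.7, -1.6]
gripper_width: 0.0452
gripper_force: 30.0
time: 33.05
eef_pos: [0.5418, -0.0002, 0.109]
ee_rot: [3.142, 0.0, 1.57]
contact_force: [0.1, -0.2, -1.0]
gripper_width: 0.0449
gripper_force: 30.0
[ 5.41755829e-01 -3.09079961e-04  1.09000833e-01]
[[0.457, 0.074, 0.003, 0.457, 0.074, 0.046], [0.543, 0.006, 0.002, 0.543, 0.01, 0.04]]
[[0.544, -0.006, 0.001, 0.54, -0.007, 0.041]]
[[0.542, -0.003, 0.002, 0.541, -0.007, 0.04]]
```

View pics/scene7.png

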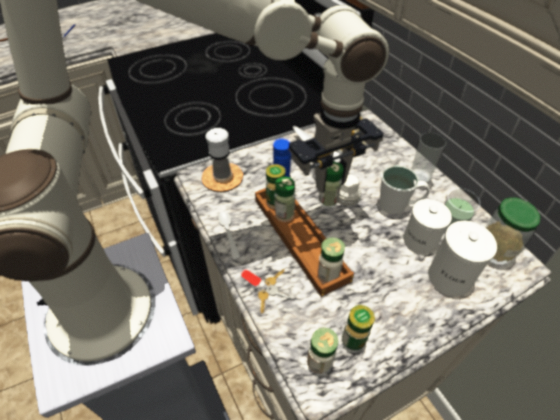

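```bash
python3 -m inch '0 -.03 0 0 1; 0 -.08 0 0 1; 0 -.15 0 0 1; 0 -.22 0 0 1; 0 -.29 0 0 1; 0 -.36 0 0 1; 0 -.41 0 0 1; 0 -.435 0 0 1; 0 -.435 0 0 1; 0 -.435 .05 0 1; 0 -.435 .1 0 1; 0 -.435 .15 0 1; 0 -.435 .19 0 1; 0 -.435 .22 0 1; 0 -.435 .235 0 1;  0 -.435 .235 0 1;'; python3 -m inch '0 0 .005 0 1; 0 0 .01 0 1; 0 0 .015 0 1; 0 0 .015 0 1'
```

```text
time: 34.8
eef_pos: [0.4544, 0.0005, 0.0615]
ee_rot: [-3.141, -0.0, 1.571]
contact_force: [-0.6, 0.4, -1.9]
gripper_width: 0.0448
gripper_force: 30.0
time: 35.2
eef_pos: [0.4551, 0.0003, 0.0601]
ee_rot: [3.141, 0.0, 1.571]
contact_force: [-2.4, 1.3, 5.8]
gripper_width: 0.0452
gripper_force: 30.0
```

```bash
python3 -m inch '0 0 0 0 0; 0 0 0 0 -.2; 0 0 0 0 -.4;  0 0 0 0 -.6; 0 0 0 0 -.6; 0 0 -.04 0 -.6; 0 0 -.12 0 -.6; 0 0 -.22 0 -.6; 0 0 -.32 0 -.6; 0 0 -.42 0 -.6; 0 0 -.52 0 -.6; 0 0 -.62 0 -.6; 0 0 -.7 0 -.6; -.1 -.05 -.7 0 -.6; -.25 -.12 -.7 0 -.6; -.4 -.2 -.7 0 -.6; -.55 -.28 -.7 0 -.3; -.7 -.36 -.7 0 -.3; -.85 -.44 -.7 0 -.3; -1 -.5 -.7 0 -.3'
python3 - <<'E'
from tops import *
im,d,W=cloud('wrist'); save(im,'w8.png'); print(arm.observe()['eef_pos'],arm.observe()['gripper_width'])
print([r.tolist() for r in tops(W,.095,.119,60) if r[0]<.6])
for c in('scene','side'):
    im,d,W=cloud(c); save(im,c+'8.png'); print([r.tolist() for r in tops(W,.110,.118,60) if r[0]<.5])
    print([r.tolist() for r in tops(W,.099,.109,60) if r[0]<.55 and r[1]<-.2])
E
```

```text
time: 37.2
eef_pos: [0.3538, -0.2007, 0.1997]
ee_rot: [3.141, 0.001, 1.571]
contact_force: [0.7, 0.9, 0.1]
gripper_width: 0.0597
gripper_force: 0.0
[ 0.35267353 -0.20443766  0.19988888] 0.059452940230988745
[[0.343, -0.295, 0.002, 0.343, -0.295, 0.023], [0.408, -0.294, 0.0, 0.412, -0.292, 0.02], [0.455, -0.145, 0.002, 0.455, -0.146, 0.023]]
[[0.453, 0.097, 0.001, 0.453, 0.096, 0.019], [0.462, -0.153, 0.001, 0.459, -0.151, 0.019]]
[[0.341, -0.299, 0.002, 0.342, -0.299, 0.024], [0.42, -0.292, 0.002, 0.42, -0.292, 0.024]]
[[0.453, -0.146, 0.002, 0.454, -0.146, 0.024], [0.451, 0.057, 0.003, 0.447, 0.052, 0.067]]
[[0.34, -0.297, 0.002, 0.339, -0.297, 0.024], [0.419, -0.29, 0.002, 0.419, -0.29, 0.024]]
```

View pics/w8.png

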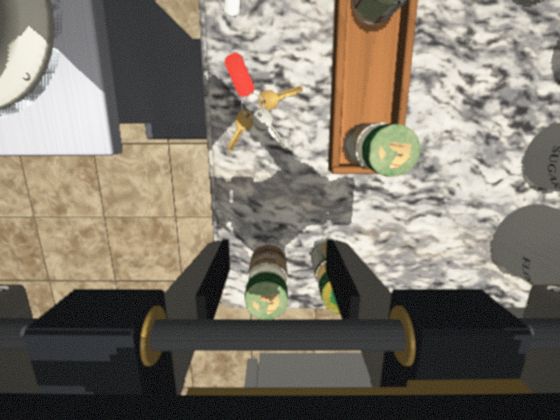

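```bash
python3 -m inch '0 0 0 0 -.35; 0 0 0 0 -.35'
```

```text
time: 37.55
eef_pos: [0.355, -0.1987, 0.1991]
ee_rot: [3.141, -0.0, 1.572]
contact_force: [0.2, 0.7, -0.3]
gripper_width: 0.0623
gripper_force: 0.0
```

```bash
python3 -m inch '-.05 -.01 0 0 -.33; -.15 -.03 0 0 -.33; -.25 -.05 0 0 -.33; -.35 -.07 0 0 -.33; -.45 -.07 0 0 -.33; -.495 -.07 0 0 -.33; -.495 -.07 0 0 -.33; -.495 -.07 .1 0 -.33; -.495 -.07 .2 0 -.33; -.495 -.07 .3 0 -.33; -.495 -.07 .4 0 -.33'; python3 -m inch '0 0 .07 0 -.33; 0 0 .15 0 -.33; 0 0 .23 0 -.33; 0 0 .3 0 -.33; 0 0 .325 0 -.33; 0 0 .325 0 -.33; 0 0 .325 0 .1; 0 0 .325 0 .3; 0 0 .325 0 1; 0 0 .325 0 1; 0 0 .325 0 1; 0 0 .325 0 1; 0 0 .325 0 1'
```

```text
time: 38.65
eef_pos: [0.3409, -0.2976, 0.1183]
ee_rot: [3.142, -0.0, 1.572]
contact_force: [0.5, -1.2, -0.7]
gripper_width: 0.0616
gripper_force: 0.0
time: 39.95
eef_pos: [0.3412, -0.2992, 0.0548]
ee_rot: [3.141, 0.001, 1.571]
contact_force: [1.1, 0.1, 5.9]
gripper_width: 0.0449
gripper_force: 30.0
```

```bash
python3 -m inch '0 0 -.03 0 1; 0 0 -.08 0 1; 0 0 -.14 0 1; 0 0 -.2 0 1; 0 0 -.25 0 1; 0 0 -.28 0 1; .03 0 -.28 0 1; .1 0 -.28 0 1; .2 0 -.28 0 1; .3 0 -.28 0 1; .4 0 -.28 0 1; .5 0 -.28 0 1; .6 0 -.28 0 1; .7 0 -.28 0 1; .8 0 -.28 0 1; .9 0 -.28 0 1; .97 0 -.28 0 1; 1 0 -.28 0 1; 1 0 -.28 0 1'; python3 -m inch '.04 0 0 0 1; .12 0 0 0 1; .2 0 0 0 1; .24 0 0 0 1; .245 0 0 0 1; .245 0 0 0 1'
python3 - <<'E'
from tops import *
o=arm.observe(); print(o['eef_pos'],o['gripper_width'])
for c in('scene','side'):
    im,d,W=cloud(c); print([r.tolist() for r in tops(W,.150,.175,60) if r[0]<.65]); print([r.tolist() for r in tops(W,.110,.118,60) if r[0]<.5])
E
```

```text
time: 41.85
eef_pos: [0.3401, -0.0974, 0.1094]
ee_rot: [-3.141, -0.001, 1.572]
contact_force: [-1.0, 0.3, -1.8]
gripper_width: 0.0446
gripper_force: 30.0
time: 42.45
eef_pos: [0.3408, -0.0499, 0.11]
ee_rot: [3.142, 0.0, 1.571]
contact_force: [-0.3, -0.6, -1.1]
gripper_width: 0.0449
gripper_force: 30.0
[ 0.3407572  -0.04986854  0.1100463 ] 0.04494848066101967
[[0.344, -0.056, 0.002, 0.341, -0.062, 0.04]]
[[0.453, -0.147, 0.001, 0.453, -0.147, 0.022], [0.455, -0.009, 0.001, 0.456, -0.009, 0.016]]
[[0.34, -0.05, 0.002, 0.339, -0.059, 0.04]]
[[0.329, -0.064, 0.0, 0.331, -0.06, 0.025], [0.453, -0.146, 0.001, 0.452, -0.146, 0.023], [0.454, 0.043, 0.004, 0.458, 0.046, 0.066]]
```

```bash
python3 -m inch '0 .03 0 0 1; 0 .08 0 0 1; 0 .15 0 0 1; 0 .23 0 0 1; 0 .31 0 0 1; 0 .39 0 0 1; 0 .47 0 0 1; 0 .53 0 0 1; 0 .565 0 0 1; 0 .565 0 0 1; 0 .565 .05 0 1; 0 .565 .1 0 1; 0 .565 .15 0 1; 0 .565 .19 0 1; 0 .565 .22 0 1; 0 .565 .235 0 1;  0 .565 .235 0 1;'; python3 -m inch '0 0 .005 0 1; 0 0 .01 0 1; 0 0 .013 0 1; 0 0 .013 0 1'
```

```text
time: 44.25
eef_pos: [0.4534, -0.0495, 0.0626]
ee_rot: [-3.141, -0.0, 1.571]
contact_force: [0.2, -0.0, -1.3]
gripper_width: 0.0453
gripper_force: 30.0
time: 44.65
eef_pos: [0.454, -0.0497, 0.0608]
ee_rot: [3.141, 0.0, 1.571]
contact_force: [-0.5, -0.0, 1.4]
gripper_width: 0.0449
gripper_force: 30.0
```

```bash
python3 -m inch '0 0 0 0 0; 0 0 0 0 -.2; 0 0 0 0 -.4;  0 0 0 0 -.6; 0 0 0 0 -.6; 0 0 -.04 0 -.6; 0 0 -.12 0 -.6; 0 0 -.22 0 -.6; 0 0 -.32 0 -.6; 0 0 -.42 0 -.6; 0 0 -.52 0 -.6; 0 0 -.62 0 -.6; 0 0 -.7 0 -.6; -.1 -.03 -.7 0 -.6; -.25 -.07 -.7 0 -.6; -.4 -.1 -.7 0 -.6; -.55 -.14 -.7 0 -.6; -.7 -.17 -.7 0 -.6; -.85 -.17 -.7 0 -.6; -1 -.17 -.7 0 -.6'; python3 -m inch '-.05 0 0 0 -.6; -.05 0 0 0 -.6'
python3 - <<'E'
from tops import *
o=arm.observe(); print(o['eef_pos'],o['gripper_width'])
for c in('scene','side','wrist'):
    im,d,W=cloud(c); save(im,c+'9.png'); print([r.tolist() for r in tops(W,.110,.118,60) if r[0]<.5])
    print([r.tolist() for r in tops(W,.099,.109,60) if r[0]<.55 and r[1]<-.2])
E
```

```text
time: 46.65
eef_pos: [0.4194, -0.2509, 0.2011]
ee_rot: [3.141, 0.001, 1.57]
contact_force: [0.6, 0.6, 0.6]
gripper_width: 0.0736
gripper_force: 0.0
time: 46.85
eef_pos: [0.4196, -0.2603, 0.2007]
ee_rot: [3.141, -0.0, 1.569]
contact_force: [-0.2, 0.8, -0.8]
gripper_width: 0.0735
gripper_force: 0.0
[ 0.41957849 -0.26034785  0.20071624] 0.07353184311942133
[[0.453, -0.049, 0.001, 0.454, -0.05, 0.022], [0.455, 0.022, 0.002, 0.457, 0.023, 0.044], [0.454, 0.093, 0.001, 0.454, 0.093, 0.021]]
[[0.42, -0.292, 0.002, 0.42, -0.291, 0.023]]
[[0.372, 0.229, 0.0, 0.372, 0.237, 0.021], [0.452, -0.146, 0.001, 0.452, -0.146, 0.024], [0.438, -0.045, 0.0, 0.441, -0.047, 0.015], [0.45, 0.029, 0.002, 0.446, 0.026, 0.043], [0.443, 0.095, 0.0, 0.444, 0.097, 0.021]]
[[0.419, -0.29, 0.002, 0.421, -0.29, 0.025]]
[[0.456, -0.146, 0.002, 0.455, -0.146, 0.023]]
[[0.422, -0.289, 0.002, 0.421, -0.289, 0.023]]
```

View pics/side9.png

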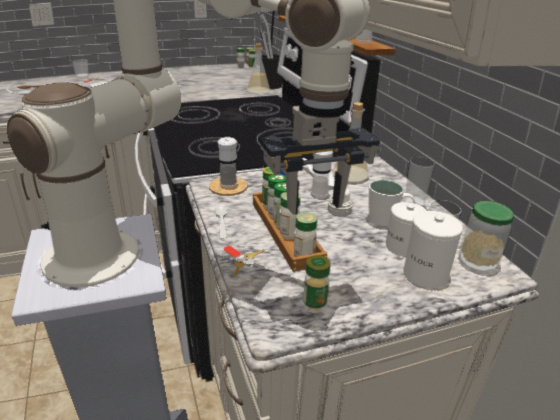

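Five jars are in the caddy, with the last loose one at (317,280) and the grinder standing on the trivet at (228,165).

```bash
python3 -m inch '-.05 0 0 0 -.6; -.12 0 0 0 -.6; -.155 0 0 0 -.6; -.155 0 .1 0 -.6; -.155 0 .2 0 -.6; -.155 0 .3 0 -.6; -.155 0 .4 0 -.6; -.155 0 .5 0 -.6; -.155 0 .6 0 -.6; -.155 0 .68 0 -.6; -.155 0 .73 0 -.6; -.155 0 .73 0 -.6; -.155 0 .73 0 0; -.155 0 .73 0 .3; -.155 0 .73 0 1; -.155 0 .73 0 1; -.155 0 .73 0 1; -.155 0 .73 0 1; -.155 0 .73 0 1'; python3 -m inch '0 0 -.03 0 1; 0 0 -.08 0 1; 0 0 -.14 0 1; 0 0 -.2 0 1; 0 0 -.25 0 1; 0 0 -.28 0 1; 0 -.1 -.28 0 1; 0 -.2 -.28 0 1; 0 -.3 -.28 0 1; 0 -.37 -.28 0 1; 0 -.4 -.28 0 1;  0 -.4 -.28 0 1'; python3 -m inch '.03 0 0 0 1; .1 0 0 0 1; .2 0 0 0 1; .3 0 0 0 1; .4 0 0 0 1; .5 0 0 0 1; .6 0 0 0 1; .7 0 0 0 1; .8 0 0 0 1; .9 0 0 0 1; .95 0 0 0 1; .965 0 0 0 1; .965 0 0 0 1'
python3 - <<'E'
from tops import *
o=arm.observe(); print(o['eef_pos'],o['gripper_width'])
for c in('scene','side'):
    im,d,W=cloud(c); save(im,c+'10.png'); print([r.tolist() for r in tops(W,.150,.175,60) if r[0]<.65]); print([r.tolist() for r in tops(W,.110,.118,60) if r[0]<.5])
E
```

```text
time: 48.9
eef_pos: [0.4201, -0.291, 0.0551]
ee_rot: [3.141, 0.001, 1.571]
contact_force: [0.9, 0.9, 4.5]
gripper_width: 0.0444
gripper_force: 30.0
time: 50.1
eef_pos: [0.3394, -0.2907, 0.1106]
ee_rot: [3.141, 0.0, 1.57]
contact_force: [0.7, -0.3, -1.6]
gripper_width: 0.0443
gripper_force: 30.0
time: 51.4
eef_pos: [0.3398, -0.0974, 0.1105]
ee_rot: [3.141, 0.0, 1.572]
contact_force: [-0.7, -0.5, -1.3]
gripper_width: 0.0442
gripper_force: 30.0
[ 0.33980055 -0.09740104  0.11046018] 0.044220069177614445
[[0.343, -0.105, 0.001, 0.34, -0.106, 0.039]]
[[0.454, -0.147, 0.001, 0.454, -0.147, 0.022], [0.453, -0.061, 0.0, 0.452, -0.063, 0.013]]
[[0.34, -0.099, 0.002, 0.339, -0.105, 0.04]]
[[0.454, -0.146, 0.001, 0.453, -0.146, 0.023], [0.453, -0.048, 0.001, 0.453, -0.048, 0.022], [0.455, 0.018, 0.002, 0.457, 0.023, 0.044]]
```

```bash
python3 -m inch '0 .03 0 0 1; 0 .08 0 0 1; 0 .15 0 0 1; 0 .23 0 0 1; 0 .31 0 0 1; 0 .39 0 0 1; 0 .47 0 0 1; 0 .53 0 0 1; 0 .57 0 0 1; 0 .57 0 0 1; 0 .57 .05 0 1; 0 .57 .1 0 1; 0 .57 .15 0 1; 0 .57 .19 0 1; 0 .57 .22 0 1; 0 .57 .235 0 1;  0 .57 .235 0 1;'; python3 -m inch '0 0 .005 0 1; 0 0 .01 0 1; 0 0 .013 0 1; 0 0 .013 0 1'
```

```text
time: 53.2
eef_pos: [0.4534, -0.0975, 0.063]
ee_rot: [-3.141, -0.0, 1.571]
contact_force: [0.4, 0.6, -1.2]
gripper_width: 0.0446
gripper_force: 30.0
time: 53.6
eef_pos: [0.4539, -0.0977, 0.0611]
ee_rot: [3.141, 0.0, 1.571]
contact_force: [-1.0, -0.1, -0.3]
gripper_width: 0.0446
gripper_force: 30.0
```

```bash
python3 -m inch '0 0 .003 0 1; 0 0 .003 0 0; 0 0 .003 0 -.2; 0 0 .003 0 -.4;  0 0 .003 0 -.7; 0 0 .003 0 -.7; 0 0 -.04 0 -.7; 0 0 -.12 0 -.7; 0 0 -.22 0 -.7; 0 0 -.32 0 -.7; 0 0 -.42 0 -.7; 0 0 -.52 0 -.7; 0 0 -.62 0 -.7; 0 0 -.72 0 -.7; 0 0 -.82 0 -.7;  0 0 -.92 0 -.7; 0 0 -1 0 -.7; 0 0 -1 0 -.7'; python3 -m inch '0 -.1 0 0 -.7; 0 -.25 0 0 -.7; 0 -.4 0 0 -.7; 0 -.5 0 0 -.7; 0 -.5 0 0 -.7'
python3 - <<'E'
from tops import *
o=arm.observe(); print(o['eef_pos'],o['gripper_width'])
for c in('scene','side','wrist'):
    im,d,W=cloud(c); save(im,c+'11.png'); print([r.tolist() for r in tops(W,.110,.118,40) if r[0]<.5])
    print([r.tolist() for r in tops(W,.134,.15,60) if r[0]<.5],[r.tolist() for r in tops(W,.004,.012,60) if r[0]<.5 and .15<r[1]<.3])
E
```

```text
time: 55.4
eef_pos: [0.4549, -0.0982, 0.2639]
ee_rot: [3.137, 0.003, 1.571]
contact_force: [0.6, 0.1, -0.4]
gripper_width: 0.0779
gripper_force: 0.0
time: 55.9
eef_pos: [0.3523, -0.0974, 0.2601]
ee_rot: [-3.141, 0.0, 1.569]
contact_force: [-0.3, -1.1, 0.5]
gripper_width: 0.078
gripper_force: 0.0
[ 0.35226901 -0.09739213  0.26014148] 0.07800041959229623
[[0.453, -0.147, 0.001, 0.453, -0.148, 0.023], [0.453, -0.099, 0.001, 0.455, -0.098, 0.022], [0.455, -0.05, 0.001, 0.456, -0.05, 0.023], [0.457, -0.001, 0.001, 0.456, -0.001, 0.022], [0.454, 0.069, 0.002, 0.46, 0.07, 0.045]]
[] [[0.358, 0.231, 0.004, 0.373, 0.244, 0.057]]
[[0.369, 0.229, 0.0, 0.37, 0.233, 0.021], [0.453, -0.099, 0.004, 0.451, -0.098, 0.071], [0.453, 0.046, 0.004, 0.453, 0.048, 0.069]]
[[0.359, 0.242, 0.001, 0.364, 0.243, 0.022]] [[0.37, 0.231, 0.005, 0.373, 0.244, 0.056]]
[[0.456, -0.032, 0.009, 0.458, -0.035, 0.13]]
[] []
```

View pics/side11.png

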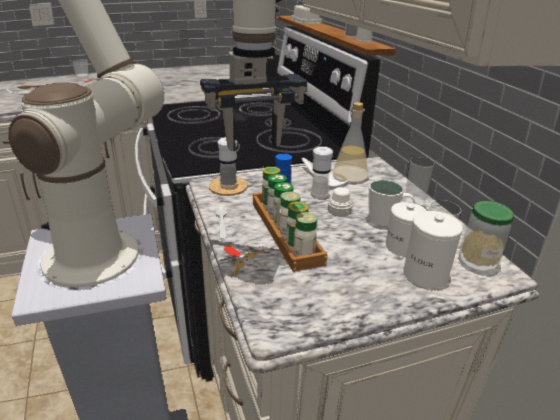

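View pics/wrist11.png

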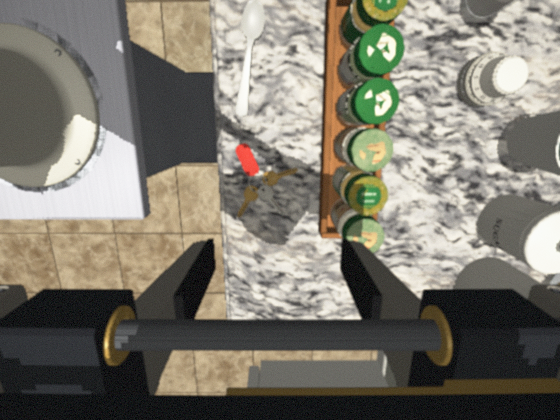

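All six jars stand in one row, (272,180) to (305,235) in the side view. The grinder stands on the trivet at (228,165), and nothing is touching the robot.

```bash
python3 -c "
from workcell import ticket
print(ticket.hand_in())"
```

```text
the job is handed in; nothing more can be done
None
```

The job is handed in: the pepper grinder stands upright on the trivet, and all three loose jars stand in one row in the caddy with the three that were already there; no verdict was returned.

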